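# Open the combination-locked tool strongbox

## Robot

A 6-joint arm with a two-finger parallel gripper is mounted at the origin on the work surface; the furniture and walls round the work are solid. World frame = base frame: x ahead of the robot, y to its left, z up, the work surface at z = 0. Lengths are in m, angles in rad, forces in N, time in s.
With the tool pointing down it reaches from about 0.35 to 0.975 m from the base axis. Payload 4.9 kg.
Tool frame: the origin (TCP) lies at the very end of the fingers, on their centre line; the grasp point (between the pads) lies 19 mm behind it (env.grip_point_offset is the distance from the TCP to the grasp point, in m); z points along the fingers, y is the line along which they close (so a half turn about z gives the same grasp; the last joint's range is limited). The gripper opens to 85 mm and grips with 20 to 120 N. Pads are 22 mm wide; open, the fingers measure 114 mm over their backs; the gripper's body (76 mm by 85 mm) begins 54 mm behind the grasp point. The pads swing forward as they close: fully open they stand 13 mm farther back than shut.
Start: joints at [-1.445, 0.053, 1.613, -0, 1.476, -0.119], TCP at [0.151, -0.606, 0.231] pointing down, gripper open.
Joint ranges: [-3.01, 3.01], [-1.01, 2.22], [0.06, 2.58], [-1.02, 4.17], [0.09, 2.62], [-3.14, 3.14]. Speed limits (rad/s): [2.57, 2.57, 3.14, 3.14, 3.14, 3.14].

## Interface

Orientations are given as a 3x3 rotation matrix whose columns are the frame's x, y, z axes.
In Python, from station import env gives the robot as it stands.
- The arm moves only by the tool step_arm, never from a script. Its argument "series" is text: rows parted by semicolons, each of 7 numbers parted by spaces: the turn, a rotation vector about the world's x, y, z in rad, then the shift along the world's x, y, z in mm, then the finger opening in mm, from 0 to 85.4. A call has exactly 10 rows; each row shifts and turns the commanded pose from where the row before left it; what a row does not reach is not made up. A row lasts 1/12 s, in which the tool goes at most 41.7 mm and 7.16 degrees, less where a joint would pass 70% of its speed; a pose out of reach is approached as far as the arm can. A call with a gripper value outside its range is refused whole. The fingers move at their own pace and stop on an object; "squeeze" is the grip in N (left out, the last holds). Time passes only in rows, so rows that do not move let the fingers close, or fill a call up. It gives the time, the measured TCP pose, the force, the opening and the grip force at its end, in the units of the state.
- env.observe(): the state, without advancing time (a new reading comes with each control period).
- env.read_camera(name): name is "side" or "top"; returns a dict with "color" (420x560x3 uint8, red, green, blue), "fx", "fy", "cx", "cy" (pixels), "T" (4x4, takes a point from camera to world coordinates). Camera axes: x right, y down, z forward; pixel columns grow to the right and rows downward; lengths in m; the calibration is good to about 2 mm. A picture is of the moment at which its call begins. There is no depth.
- env.sign_off(): hands the job in; it is judged then, once.
Trained networks look in a picture, given as the dict that the camera call returned (one of the last four; its "shot" number tells which), for a name from the list of things; names that differ only in an ending like _2 or _b are one class to them, and where a whole thing is asked for, a point or a joint stands for the part that bears it (a point fixed in the world has none). Each returns a list of dicts, best first, with "confidence" (0 to 1); they miss things now and then, are a little off and sometimes report something else, mostly with a low value. They report only what shows in the picture. A call takes as long as a camera call.
- env.spot_in(picture, thing): "extent" ([left, top, right, bottom] in pixels, round what is visible of it).
The state is a dict: "time_s": time; "qpos": joint angles; "joint_velocities": joint speeds; "tau": joint torques, N m; "tool_pos": TCP position; "eef_rot": TCP orientation; "wrist_force": force on the tool from outside, world axes, zero at the start; "torque": the same for the moment, N m; "width": finger opening in m; "grip_force": force on a finger pad.
Only numpy, scipy, OpenCV 4.12 (cv2) and the standard library are available. Lean on these libraries where they do the work, as an engineer would, in place of code of your own. Each camera call takes 0.05 s, during which the arm holds its last target. There are 200 camera calls.

## Task

Open the small steel strongbox on the bench by its combination: turn the dial on its top left to 40, then right to 95, then left again slowly until you feel the bolt drop and the dial stop, and do not wrench it any further. Then pull the drawer out as far as it goes and let go; do not drag on it while it is still locked, and leave the tub, the jar and the spanner where they are.

Things in the scene. Friction and masses are not known exactly. Their poses are not given: they have to be found in the camera images.
- strongbox: grey steel strongbox, 160 mm deep (its x), 180 mm wide (its y), 112 mm high, bolted to the bench; origin at the middle of its underside, on the bench; z up, its front (the drawer side) looks along its own -x
- dial_grip (a point): point on the dial's upright axis at the height to grip: 145 mm above the bench, 33 mm above the strongbox top. The dial is a dark flange 88 mm across, its top 7 mm above the strongbox top, carrying a round knurled steel knob 42 mm in diameter that reaches from 8 to 41 mm above the strongbox top
- dial (a joint): turn of the dial in rad, growing as it is turned left (anticlockwise from above). Number at the index = 100 x value / 6.283, modulo 100: 40 is 2.513 rad, 95 is -0.314 rad. It starts between 93 and 5. It has no end stops and turns with a drag of about 0.12 N m. 40 and 95 must be set within about 3 numbers
- dial_index (a point): the index: short white line on the steel ring round the dial, drawer side. The flange has a thin line every 5 numbers, a longer one every 10, and at 0 a broad one between two dots; numbers run clockwise. Once the bolt has dropped the dial runs up against a stiff spring stop: the resisting torque climbs by 0.25 N m in 0.1 rad; it must not pass 0.27 N m above that of free turning
- lock_spindle (a point): dial axis at the strongbox top, 8 mm behind its middle. Inside, left to 40 sets one wheel, right to 95 the other (no full turns needed; overshooting spoils them: go a full turn right and begin again). On the last turn left a spring bolt drops into the cam; where is known only roughly, between 5 and 23, and past 28 a wheel is spoilt
- drawer (a joint): how far the drawer is pulled out, in m: 0 shut, 0.06 at its stop; it slides along the strongbox's -x with about 2 N of drag, and moves no more than 2 mm while the bolt holds it
- drawer_handle (a point): middle of the drawer's bar handle: a round steel bar 11 mm thick and 96 mm long, level, along the strongbox's y, 94 mm above the bench (18 mm below the strongbox top), its centre line 35 mm in front of the drawer's face, on posts 82 mm apart
- disc_tub: tub of flap discs, 122 mm across, 99 mm high; origin at the middle of its underside; leave alone
- coffee_jar: dark jar with a yellow lid, 66 mm across, 106 mm high; origin at the middle of its underside; leave alone
- spanner_c: dark spanner lying flat, 168 mm long, 35 mm wide, 5 mm thick; origin at the middle of its underside; leave alone

How it is judged:
On the way, in this order (a step that is already met when the one before it is completed fails the run):
1. the dial stands at 40 ((value of joint dial between -4.07 and -3.47 rad or value of joint dial between 2.213 and 2.813 rad or value of joint dial between 8.496 and 9.096 rad)), for 0.2 s.
2. the dial stands at 95 ((value of joint dial between -6.897 and -6.297 rad or value of joint dial between -0.614 and -0.014 rad or value of joint dial between 5.669 and 6.269 rad)), for 0.2 s.
3. the drawer has come past the bolt (value of joint drawer above 0.008 m), for 0.1 s.
At the end, for the whole second after the job is handed in: the drawer is pulled out at least 50 mm of its 60 mm and at rest; the stages allow 0.3 rad (about 5 numbers) either side of 40 and of 95 (value of joint drawer above 0.05 m and velocity of joint drawer below 0.01 m/s); the robot touches nothing.
It fails at once if the dial is wrenched against the dropped bolt with more than 14 N on the stop of its cam (about 0.27 N m at the dial beyond its drag) (contact force between cam_c24 and fence_c0 above 14 N).
It fails at once if the drawer is dragged on with more than 20 N while the bolt holds it (contact force between drawer_c0 and lock_bolt_c0 above 20 N).
It fails at once if the tub of discs, the jar or the spanner is moved more than 20 mm (distance of any of disc_tub, coffee_jar, spanner_c from where it was at the start of the episode above 0.02 m).
It also fails if it takes over 72 s, if anything falls off the work surface, if the arm or the gripper's body presses on something with over 40 N, if the wrist force passes 120 N, or if a joint passes its speed limit or range.

## Working session

There is one attempt and no reset: what is moved stays moved. The work goes in short steps, Python scripts to look and compute and a tool call to move; the robot and the scene stay as the last step left them, time stands still between calls to the robot, and variables do not carry over. Pictures are saved under pics/ and viewed, at most 10 in all, crops included, and the job is handed in when it is done.

Besides the shell and the picture viewer there is one more tool, called after "Call:" as a command line: name --argument value ..., lists and objects as JSON in quotes. step_arm: Moves the arm, as the interface text tells. Its arguments: {"type":"object","properties":{"series":{"type":"string"},"squeeze":{"type":"number"}},"required":["series"]}

```bash
mkdir -p pics; cat > h.py <<'E'
import numpy as np,cv2
from station import env
def proj(c,p):
    q=np.linalg.inv(c["T"])@np.append(p,1); return np.array([c["fx"]*q[0]/q[2]+c["cx"],c["fy"]*q[1]/q[2]+c["cy"]])
def ray(c,u,v,z):
    d=c["T"][:3,:3]@np.array([(u-c["cx"])/c["fx"],(v-c["cy"])/c["fy"],1]);o=c["T"][:3,3]
    return o+d*(z-o[2])/d[2]
E
python3 - <<'E'
from h import *
for n in ["top","side"]:
    c=env.read_camera(n);cv2.imwrite(f"pics/{n}0.png",c["color"][:,:,::-1])
    print(n,c["fx"],np.round(c["T"],3).tolist())
    for t in ["strongbox","dial_grip","dial_index","drawer_handle","disc_tub","coffee_jar","spanner_c"]:
        r=env.spot_in(c,t); print(t,[(np.round(x["extent"]).tolist(),round(x["confidence"],2)) for x in r[:2]])
s=env.observe();print(s["time_s"],np.round(s["eef_rot"],3).tolist())
E
```

```text
top 544.2841426071363 [[-0.019, -0.996, 0.088, 0.269], [-1.0, 0.02, 0.011, -0.1], [-0.013, -0.088, -0.996, 1.907], [0.0, 0.0, 0.0, 1.0]]
strongbox [([122.0, 162.0, 184.0, 226.0], 0.86)]
dial_grip [([137.0, 177.0, 162.0, 198.0], 0.72), ([123.0, 162.0, 185.0, 228.0], 0.61)]
dial_index [([122.0, 163.0, 189.0, 229.0], 0.61)]
drawer_handle [([132.0, 211.0, 182.0, 228.0], 0.62), ([135.0, 175.0, 161.0, 196.0], 0.35)]
disc_tub [([304.0, 174.0, 343.0, 206.0], 0.86), ([137.0, 176.0, 163.0, 198.0], 0.2)]
coffee_jar [([374.0, 166.0, 396.0, 190.0], 0.8)]
spanner_c [([316.0, 240.0, 361.0, 258.0], 0.56)]
side 405.2495019865162 [[-0.522, 0.701, -0.486, 0.933], [0.853, 0.437, -0.286, 0.231], [0.012, -0.564, -0.826, 0.989], [0.0, 0.0, 0.0, 1.0]]
strongbox [([352.0, 267.0, 455.0, 380.0], 0.95)]
dial_grip [([389.0, 307.0, 428.0, 348.0], 0.8), ([118.0, 174.0, 150.0, 214.0], 0.53)]
dial_index [([351.0, 268.0, 453.0, 385.0], 0.93)]
drawer_handle [([394.0, 269.0, 443.0, 296.0], 0.65)]
disc_tub [([180.0, 192.0, 227.0, 244.0], 0.77)]
coffee_jar [([121.0, 176.0, 149.0, 213.0], 0.93)]
spanner_c [([207.0, 166.0, 259.0, 182.0], 0.6)]
0.8 [[0.97, 0.242, -0.0], [0.242, -0.97, -0.0], [-0.0, 0.0, -1.0]]
```

View pics/top0.png

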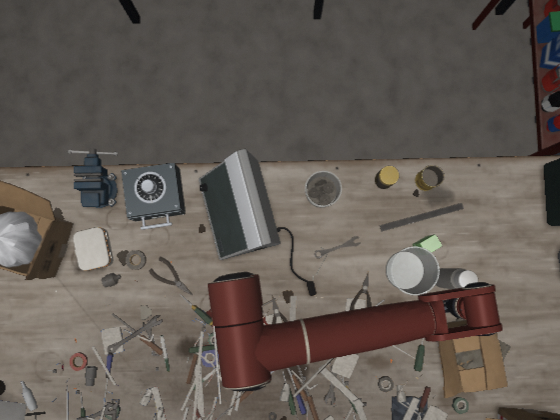

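View pics/side0.png

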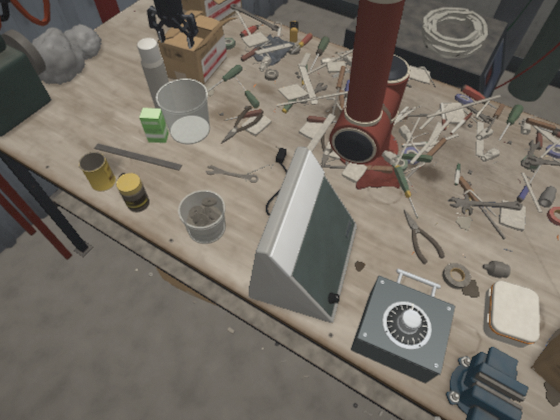

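The top view shows the strongbox at about (152,195) with its handle at (156,223). A sloped panel stands to its right and a vise to its left. In the side view the dial is at about (408,322) and the handle at (418,280).

```bash
python3 - <<'E'
from h import *
a=cv2.imread("pics/top0.png")[140:250,60:200];b=cv2.imread("pics/side0.png")[255:395,335:475]
A=cv2.resize(a,None,fx=4,fy=4,interpolation=cv2.INTER_CUBIC)
B=cv2.resize(b,(560,560),interpolation=cv2.INTER_CUBIC)
cv2.imwrite("pics/c1.png",A);cv2.imwrite("pics/c2.png",B)
E
```

```text
(no output)
```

View pics/c1.png

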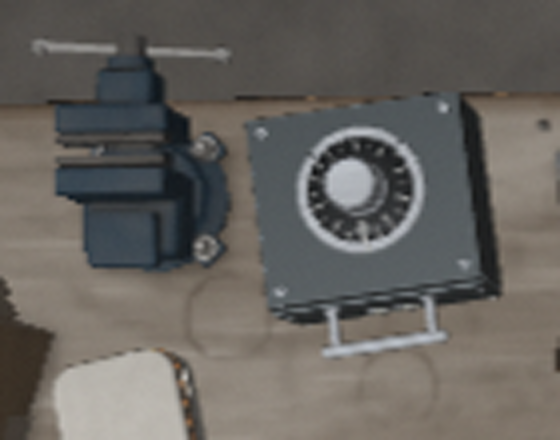

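View pics/c2.png

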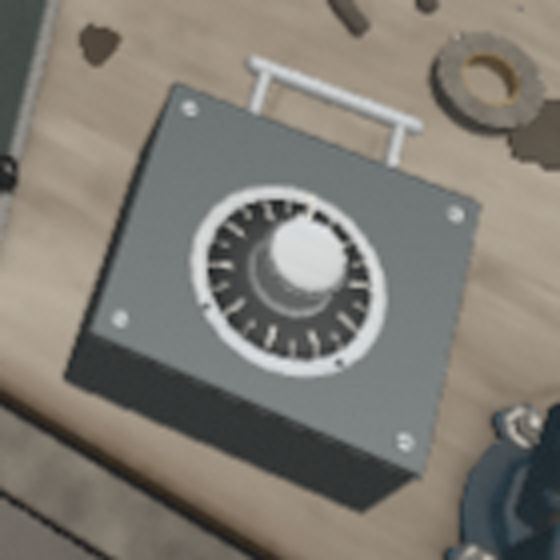

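Both crops give clean corners: the box top, the ring centre and the handle ends. Next I fit the pose from them.

```bash
python3 - <<'E'
from h import *
from scipy.optimize import least_squares
P=np.array([[-.08,.09,.112],[-.08,-.09,.112],[.08,.09,.112],[.08,-.09,.112],[.008,0,.115],[-.115,.048,.094],[-.115,-.048,.094]])
tp=np.array([[268,310],[487,283],[246,122],[462,94],[361,189],[326,353],[445,337]])/4-.375+[60,140]
sd=np.array([[480,207],[176,84],[420,474],[95,335],[289,281],[420,127],[252,64]])/4-.375+[335,255]
cs=[env.read_camera("top"),env.read_camera("side")]
def W(p):
    c,s=np.cos(p[2]),np.sin(p[2]);return P@np.array([[c,s,0],[-s,c,0],[0,0,1]])+[p[0],p[1],0]
def res(p,which=(0,1),n=7):
    return np.concatenate([(np.array([proj(cs[k],w) for w in W(p)[:n]])-[tp,sd][k][:n]).ravel() for k in which])
for w in [(0,1),(0,),(1,)]:
    r=least_squares(res,[.65,.4,0.1],args=(w,),loss="soft_l1");print(w,r.x.round(4))
    print(res(r.x,w).reshape(-1,2).round(1).tolist())
r=least_squares(res,[.65,.4,.1],loss="soft_l1").x
np.save("pose.npy",r);print("dial",W(r)[4],"handle",W(r)[5:].mean(0))
# rectify flange, both views
out=[]
for k in (0,1):
    # shift image so ring centre matches
    n=560;g=np.array([[x,y] for x in(-.06,.06) for y in (-.06,.06)])
    c_,s_=np.cos(r[2]),np.sin(r[2]);R=np.array([[c_,-s_],[s_,c_]])
    d=np.array([.008,0])
    src=np.array([proj(cs[k],np.append(R@(d+q)+r[:2],.118)) for q in g],np.float32)
    dst=np.array([[n/2-q[1]/.06*n/2,n/2-q[0]/.06*n/2] for q in g],np.float32)
    out.append(cv2.warpPerspective(cs[k]["color"][:,:,::-1],cv2.getPerspectiveTransform(src,dst),(n,n),flags=cv2.INTER_CUBIC)[80:480,80:480])
cv2.imwrite("pics/rect.png",np.hstack(out))
E
```

```text
(0, 1) [0.5289 0.3257 0.1217]
[[0.3, 0.2], [-0.8, -0.7], [0.3, 0.0], [-0.5, -0.6], [0.5, 0.5], [1.0, -1.6], [-0.4, -1.6], [1.1, -1.1], [0.2, -1.2], [1.3, 0.3], [-1.0, -1.8], [0.3, -1.5], [-1.8, 1.5], [0.6, 1.6]]
(0,) [0.5273 0.3257 0.1116]
[[0.1, 0.4], [-1.0, 0.0], [0.5, 0.2], [-0.2, 0.2], [0.5, 0.9], [0.6, -1.2], [-0.7, -1.0]]
(1,) [0.5303 0.326  0.1299]
[[0.8, -1.0], [-0.3, -0.5], [1.6, 0.8], [-1.0, -0.8], [0.2, -0.9], [-2.2, 1.7], [0.0, 2.1]]
dial [0.53684305 0.32666896 0.115     ] handle [0.4147526  0.31173837 0.094     ]
```

View pics/rect.png

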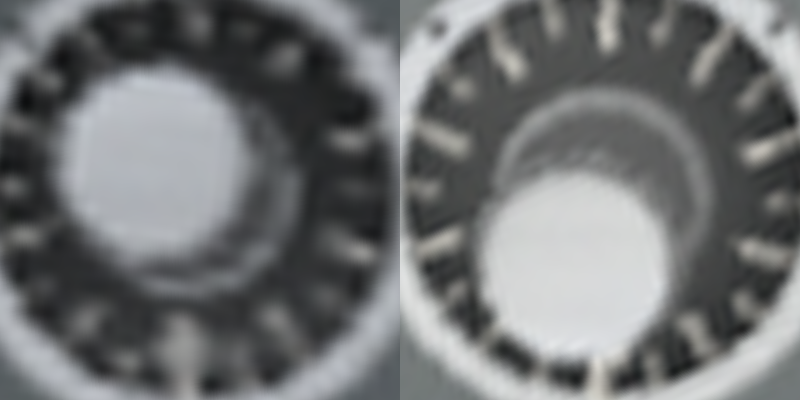

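```bash
python3 - <<'E'
from h import *
from scipy.optimize import least_squares
P=np.array([[-.08,.09,.112],[-.08,-.09,.112],[.08,.09,.112],[.08,-.09,.112],[.008,0,.115],[-.115,.048,.094],[-.115,-.048,.094]])
tp=np.array([[268,310],[487,283],[246,122],[462,94],[361,189],[326,353],[445,337]])/4-.375+[60,140]
sd=np.array([[480,207],[176,84],[420,474],[95,335],[289,281],[420,127],[252,64]])/4-.375+[335,255]
cs=[env.read_camera("top"),env.read_camera("side")]
def W(p):
    Q=P.copy();Q[5:,0]=p[3]
    c,s=np.cos(p[2]),np.sin(p[2]);return Q@np.array([[c,s,0],[-s,c,0],[0,0,1]])+[p[0],p[1],0]
def res(p,o=0):
    return np.concatenate([(np.array([proj(cs[k],w) for w in W(p)])+p[4+2*k:6+2*k]-[tp,sd][k]).ravel() for k in (0,1)]+[p[4:]*.7])
r=least_squares(res,[.65,.4,0.1,-.115,0,0,0,0]).x
print(r.round(4));print(res(r)[:28].reshape(-1,2).round(1).tolist());print("dial",W(r)[4],"handle",W(r)[5:].mean(0))
for k,(u,v) in ((0,(304,174)),(1,(180,192))):pass
# sloped panel ridge height: triangulate far-back ridge end
def tri(a,b):
    f=lambda p:np.concatenate([proj(cs[0],p)-a,proj(cs[1],p)-b]);q=least_squares(f,[.5,.1,.1]);return q.x.round(3),round(q.cost,1)
print(tri((240,152),(268,243)),tri((275,245),(338,122)))
E
```

```text
[ 0.5297  0.3256  0.1216 -0.1213 -0.1428  0.2296 -0.0941  0.6694]
[[0.2, 0.2], [-0.9, -0.7], [0.2, 0.0], [-0.6, -0.5], [0.4, 0.5], [1.1, 0.3], [-0.3, 0.2], [0.9, -0.2], [-0.1, -0.3], [1.0, 1.3], [-1.3, -0.9], [0.0, -0.6], [-1.5, 0.1], [1.0, 0.3]]
dial [0.53760015 0.32656258 0.115     ] handle [0.40929456 0.31088911 0.094     ]
(array([0.611, 0.015, 0.293]), np.float64(0.2)) (array([ 0.304, -0.034,  0.344]), np.float64(330.2))
```

Call:
step_arm --series "0 0 0 10 4 38 85;0 0 0 20 8 34 85;0 0 0 29 16 26 85;0 0 0 32 18 22 85;0 0 0 32 18 22 85;0 0 0 32 18 20 85;0 0 0 32 19 18 85;0 0 0 32 19 10 85;0 0 0 33 19 0 85;0 0 0 33 18 0 85" --squeeze 60

```text
time_s: 1.83
tool_pos: [0.436, -0.4495, 0.4218]
eef_rot: [[0.97, 0.242, 0.002], [0.242, -0.97, -0.003], [0.001, 0.003, -1.0]]
wrist_force: [-0.3, -0.7, 0.9]
width: 0.0851
grip_force: 0.0
```

Call:
step_arm --series "0 0 0 17.6 32.5 0 85;0 0 0 17.6 32.5 0 85;0 0 0 17.6 32.5 0 85;0 0 0 17.6 32.5 0 85;0 0 0 17.6 32.5 0 85;0 0 0 17.6 32.5 0 85;0 0 0 17.6 32.5 0 85;0 0 0 17.6 32.5 0 85;0 0 0 17.6 32.5 0 85;0 0 0 17.6 32.5 0 85"

```text
time_s: 2.67
tool_pos: [0.6109, -0.1237, 0.42]
eef_rot: [[0.97, 0.242, 0.0], [0.242, -0.97, -0.0], [0.0, 0.0, -1.0]]
wrist_force: [1.1, -0.6, 1.2]
width: 0.0851
grip_force: 0.0
```

Call:
step_arm --series "0 0 .066 -2 36 0 85;0 0 .066 -2 36 0 85;0 0 .066 -2 36 0 85;0 0 .066 -2 36 0 85;0 0 .066 -4 36 0 85;0 0 .066 -4 36 0 85;0 0 .066 -6 36 0 85;0 0 .066 -6 36 0 85;0 0 .066 -8 36 0 85;0 0 .066 -8 36 0 85"

```text
time_s: 3.5
tool_pos: [0.5657, 0.2362, 0.4198]
eef_rot: [[0.615, 0.788, 0.0], [0.788, -0.615, 0.0], [0.0, 0.0, -1.0]]
wrist_force: [1.0, -0.1, -0.4]
width: 0.0852
grip_force: 0.0
```

Call:
step_arm --series "0 0 0 -9.4 30 0 85;0 0 0 -9.4 30 0 85;0 0 0 -9.3 30.4 0 85;0 0 0 0 0 -36 85;0 0 0 0 0 -36 85;0 0 0 0 0 -36 85;0 0 0 0 0 -36 85;0 0 0 0 0 -36 85;0 0 0 0 0 -36 85;0 0 0 0 0 -14 85"

```text
time_s: 4.33
tool_pos: [0.5353, 0.3235, 0.1831]
eef_rot: [[0.618, 0.786, -0.009], [0.786, -0.618, -0.004], [-0.008, -0.004, -1.0]]
wrist_force: [-0.4, -0.9, -1.3]
width: 0.0849
grip_force: 0.0
```

```bash
python3 - <<'E'
from h import *
s=env.observe();print(s["tool_pos"],s["qpos"].round(3) if hasattr(s["qpos"],'round') else s["qpos"],s["torque"])
a=env.read_camera("top")["color"][140:240,100:210,::-1];b=env.read_camera("side")["color"][215:385,325:475,::-1]
cv2.imwrite("pics/d.png",np.hstack([cv2.resize(a,(440,400),interpolation=2),cv2.resize(b,(353,400),interpolation=2)]))
E
```

```text
[0.53528966 0.32354023 0.18312069] [ 0.425  0.093  1.652 -0.     1.406  1.091] [-2.54050623e-02  4.92557427e-02 -3.34400461e-05]
```

View pics/d.png

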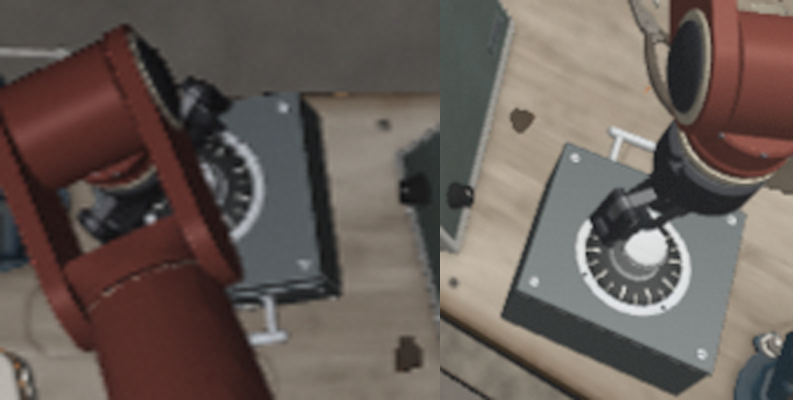

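The gripper is over the dial with its fingers either side of the knob, so I descend and close.

Call:
step_arm --series "0 0 0 0 0 -15 85;0 0 0 0 0 -15 85;0 0 0 0 0 -15 85;0 0 0 0 0 -10 85;0 0 0 0 0 0 85;0 0 0 0 0 0 48;0 0 0 0 0 0 48;0 0 0 0 0 0 48;0 0 0 0 0 0 48;0 0 0 0 0 0 48"

```text
time_s: 5.27
tool_pos: [0.5387, 0.3251, 0.1357]
eef_rot: [[0.618, 0.786, 0.001], [0.786, -0.618, 0.001], [0.001, 0.001, -1.0]]
wrist_force: [-0.1, 0.6, 0.7]
width: 0.0477
grip_force: 0.0
```

Call:
step_arm --series "0 0 0 0 0 0 30;0 0 0 0 0 0 30;0 0 0 0 0 0 30;0 0 0 0 0 0 30;0 0 0 0 0 0 30;0 0 0 0 0 0 30;0 0 0 0 0 0 30;0 0 0 0 0 0 30;0 0 0 0 0 0 30;0 0 0 0 0 0 30" --squeeze 40

```text
time_s: 6.1
tool_pos: [0.5384, 0.3252, 0.1358]
eef_rot: [[0.618, 0.786, 0.0], [0.786, -0.618, 0.001], [0.001, -0.0, -1.0]]
wrist_force: [-2.4, 0.7, 5.5]
width: 0.0406
grip_force: 40.8
```

```bash
cat > o.py <<'E'
from h import *
s=env.observe();R=np.array(s["eef_rot"]);print("t",round(s["time_s"],2),"p",np.round(s["tool_pos"],4),"yaw",round(np.arctan2(R[1,0],R[0,0]),4),"q6",round(s["qpos"][5],3),"F",np.round(s["wrist_force"],1),"M",np.round(s["torque"],3),"w",round(s["width"],4),"g",round(s["grip_force"],1))
E
python3 o.py
```

```text
t 6.1 p [0.5384 0.3252 0.1358] yaw 0.9049 q6 1.091 F [-2.4  0.7  5.5] M [ 0.046  0.525 -0.026] w 0.0406 g 40.8
```

Call:
step_arm --series "0 0 0 0 0 0 55;0 0 0 0 0 0 55;0 0 0 0 0 0 55;0 0 0 -0.6 0.8 -5 55;0 0 0 0 0 -4 55;0 0 0 0 0 0 55;0 0 0 0 0 0 30;0 0 0 0 0 0 30;0 0 0 0 0 0 30;0 0 0 0 0 0 30" --squeeze 45

```text
time_s: 6.93
tool_pos: [0.538, 0.3249, 0.1255]
eef_rot: [[0.618, 0.786, 0.0], [0.786, -0.618, -0.001], [-0.001, 0.001, -1.0]]
wrist_force: [2.0, -4.0, -2.0]
width: 0.0407
grip_force: 47.0
```

Call:
step_arm --series "0 0 0 0 0 0 30;0 0 0 0 0 0 30;0 0 0 0 0 0 30;0 0 0 0 0 0 30;0 0 0 0 0 0 30;0 0 .02 0 0 0 30;0 0 .04 0 0 0 30;0 0 .05 0 0 0 30;0 0 .05 0 0 0 30;0 0 .05 0 0 0 30"

```text
time_s: 7.77
tool_pos: [0.5381, 0.3248, 0.1255]
eef_rot: [[0.439, 0.899, 0.001], [0.899, -0.439, -0.001], [-0.001, 0.001, -1.0]]
wrist_force: [4.1, -4.8, -3.2]
width: 0.041
grip_force: 46.9
```

```bash
python3 o.py
```

```text
t 7.77 p [0.5381 0.3248 0.1255] yaw 1.1166 q6 0.88 F [ 4.1 -4.8 -3.2] M [-0.723 -0.658 -0.139] w 0.041 g 46.9
```

Call:
step_arm --series "0 0 .08 0.3 -0.5 0 30;0 0 .11 0 0 0 30;0 0 .11 0 0 0 30;0 0 .11 0 0 0 30;0 0 .11 0 0 0 30;0 0 .11 0 0 0 30;0 0 .11 0 0 0 30;0 0 .11 0 0 0 30;0 0 .08 0 0 0 30;0 0 .05 0 0 0 30"

```text
time_s: 8.6
tool_pos: [0.5392, 0.3248, 0.1255]
eef_rot: [[-0.503, 0.864, 0.003], [0.864, 0.503, -0.0], [-0.002, 0.002, -1.0]]
wrist_force: [6.4, -1.5, -5.2]
width: 0.0405
grip_force: 46.7
```

```bash
python3 o.py
```

```text
t 8.6 p [0.5392 0.3248 0.1255] yaw 2.0975 q6 -0.102 F [ 6.4 -1.5 -5.2] M [-0.423 -1.01  -0.238] w 0.0405 g 46.7
```

Call:
step_arm --series "0 0 .08 0.4 0 0 30;0 0 .11 0 0 0 30;0 0 .11 0 0 0 30;0 0 .11 0 0 0 30;0 0 .11 0 0 0 30;0 0 .11 0 0 0 30;0 0 .11 0 0 0 30;0 0 .11 0 0 0 30;0 0 .08 0 0 0 30;0 0 .06 0 0 0 30"

```text
time_s: 9.43
tool_pos: [0.5398, 0.3256, 0.1255]
eef_rot: [[-0.999, 0.054, 0.004], [0.054, 0.999, 0.002], [-0.004, 0.002, -1.0]]
wrist_force: [8.0, 1.8, -7.0]
width: 0.0408
grip_force: 46.4
```

Call:
step_arm --series "0 0 .08 0 0 0 30;0 0 .08 0 0 0 30;0 0 .08 0 0 0 30;0 0 .07 0 0 0 30;0 0 .04 0 0 0 30;0 0 .013 0 0 0 30;0 0 0 0 0 0 30;0 0 0 0 0 0 30;0 0 0 0 0 0 30;0 0 0 0 0 0 30"

```text
time_s: 10.27
tool_pos: [0.5397, 0.326, 0.1255]
eef_rot: [[-0.954, -0.301, 0.004], [-0.301, 0.954, 0.003], [-0.004, 0.001, -1.0]]
wrist_force: [7.2, 1.3, -6.8]
width: 0.0407
grip_force: 46.6
```

```bash
python3 o.py; python3 - <<'E'
from h import *
r=[.5297,.3256,.1216];c_,s_=np.cos(r[2]),np.sin(r[2]);R=np.array([[c_,-s_],[s_,c_]]);n=560;out=[]
g=np.array([[x,y] for x in(-.06,.06) for y in (-.06,.06)])
for k in ("top","side"):
    c=env.read_camera(k)
    src=np.array([proj(c,np.append(R@(np.array([.008,0])+q)+r[:2],.118)) for q in g],np.float32)
    dst=np.array([[n/2-q[1]/.06*n/2,n/2-q[0]/.06*n/2] for q in g],np.float32)
    out.append(cv2.warpPerspective(c["color"][:,:,::-1],cv2.getPerspectiveTransform(src,dst),(n,n),flags=cv2.INTER_CUBIC)[80:480,80:480])
cv2.imwrite("pics/rect2.png",np.hstack(out))
E
```

```text
t 10.27 p [0.5397 0.326  0.1255] yaw -2.8356 q6 -1.452 F [ 7.2  1.3 -6.8] M [ 1.400e-01 -1.221e+00  1.000e-03] w 0.0407 g 46.6
```

View pics/rect2.png

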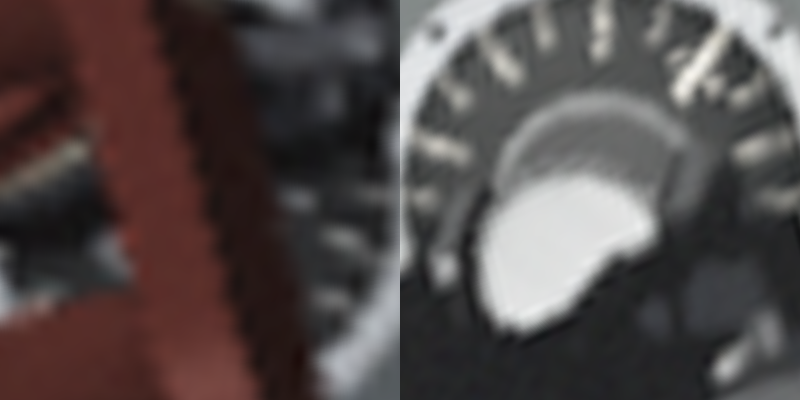

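The broad 0 line with its two dots is at (700,65) in the right half. That puts the dial at about 2.50 rad, which is 40. Now I turn right by 2.815.

Call:
step_arm --series "0 0 -.06 0.5 0.1 0 30;0 0 -.11 0.5 0 0 30;0 0 -.11 0 0 0 30;0 0 -.11 0 0 0 30;0 0 -.11 0 0 0 30;0 0 -.11 0 0 0 30;0 0 -.11 0 0 0 30;0 0 -.11 0 0 0 30;0 0 -.11 0 0 0 30;0 0 -.11 0 0 0 30"

```text
time_s: 11.2
tool_pos: [0.5395, 0.325, 0.1255]
eef_rot: [[-0.733, 0.681, 0.0], [0.681, 0.733, -0.001], [-0.001, -0.0, -1.0]]
wrist_force: [1.3, -3.5, -3.5]
width: 0.041
grip_force: 47.0
```

Call:
step_arm --series "0 0 -.11 0 0 0 30;0 0 -.11 0 0 0 30;0 0 -.11 0 0 0 30;0 0 -.11 0 0 0 30;0 0 -.11 0 0 0 30;0 0 -.11 0 0 0 30;0 0 -.11 0 0 0 30;0 0 -.11 0 0 0 30;0 0 -.11 0 0 0 30;0 0 -.11 0 0 0 30"

```text
time_s: 12.03
tool_pos: [0.5384, 0.3247, 0.1254]
eef_rot: [[0.274, 0.962, -0.003], [0.962, -0.274, -0.002], [-0.002, -0.002, -1.0]]
wrist_force: [-1.5, -3.8, -1.2]
width: 0.0405
grip_force: 47.2
```

```bash
python3 o.py
```

```text
t 12.03 p [0.5384 0.3247 0.1254] yaw 1.2931 q6 0.702 F [-1.5 -3.8 -1.2] M [-0.751  0.104  0.207] w 0.0405 g 47.2
```

Call:
step_arm --series "0 0 -.11 0 -0.4 0 30;0 0 -.11 0 0 0 30;0 0 -.11 0 0 0 30;0 0 -.11 0 0 0 30;0 0 -.11 0 0 0 30;0 0 -.07 0 0 0 30;0 0 -.04 0 0 0 30;0 0 0 0 0 0 30;0 0 0 0 0 0 30;0 0 0 0 0 0 30"

```text
time_s: 12.87
tool_pos: [0.5378, 0.325, 0.1254]
eef_rot: [[0.803, 0.596, -0.004], [0.596, -0.803, -0.0], [-0.003, -0.002, -1.0]]
wrist_force: [-5.4, -1.0, 1.2]
width: 0.0409
grip_force: 47.3
```

```bash
python3 o.py; python3 - <<'E'
from h import *
r=[.5297,.3256,.1216];c_,s_=np.cos(r[2]),np.sin(r[2]);R=np.array([[c_,-s_],[s_,c_]]);n=560;out=[]
g=np.array([[x,y] for x in(-.06,.06) for y in (-.06,.06)])
for k in ("top","side"):
    c=env.read_camera(k)
    src=np.array([proj(c,np.append(R@(np.array([.008,0])+q)+r[:2],.118)) for q in g],np.float32)
    dst=np.array([[n/2-q[1]/.06*n/2,n/2-q[0]/.06*n/2] for q in g],np.float32)
    out.append(cv2.warpPerspective(c["color"][:,:,::-1],cv2.getPerspectiveTransform(src,dst),(n,n),flags=cv2.INTER_CUBIC)[80:480,80:480])
cv2.imwrite("pics/rect3.png",np.hstack(out))
E
```

```text
t 12.87 p [0.5378 0.325  0.1254] yaw 0.639 q6 1.356 F [-5.4 -1.   1.2] M [-0.379  0.684 -0.072] w 0.0409 g 47.3
```

View pics/rect3.png

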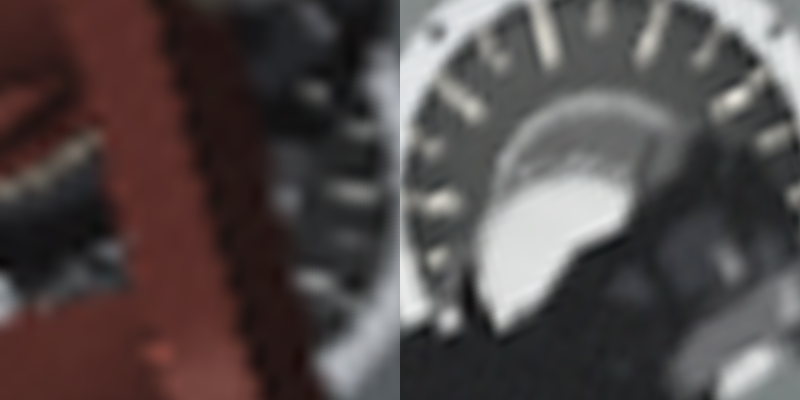

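95 is confirmed: the major ticks sit symmetrically about the top. Now left, slowly.

Call:
step_arm --series "0 0 .05 -0.5 0 0 30;0 0 .08 0 0 0 30;0 0 .08 0 0 0 30;0 0 .08 0 0 0 30;0 0 .08 0 0 0 30;0 0 .06 0 0 0 30;0 0 .03 0 0 0 30;0 0 .015 0 0 0 30;0 0 .01 0 0 0 30;0 0 .01 0 0 0 30"

```text
time_s: 13.8
tool_pos: [0.5383, 0.3247, 0.1254]
eef_rot: [[0.424, 0.906, -0.002], [0.906, -0.424, -0.0], [-0.001, -0.001, -1.0]]
wrist_force: [-4.5, -2.7, -1.0]
width: 0.0407
grip_force: 47.1
```

```bash
python3 o.py
```

```text
t 13.8 p [0.5383 0.3247 0.1254] yaw 1.1334 q6 0.862 F [-4.5 -2.7 -1. ] M [-0.479  0.537 -0.194] w 0.0407 g 47.1
```

Call:
step_arm --series "0 0 .01 0 0 0 30;0 0 .01 0 0 0 30;0 0 .01 0 0 0 30;0 0 .01 0 0 0 30;0 0 .01 0 0 0 30;0 0 .01 0 0 0 30;0 0 .01 0 0 0 30;0 0 .01 0 0 0 30;0 0 .01 0 0 0 30;0 0 .01 0 0 0 30"

```text
time_s: 14.63
tool_pos: [0.5384, 0.3247, 0.1254]
eef_rot: [[0.331, 0.944, -0.001], [0.944, -0.331, -0.0], [-0.001, -0.001, -1.0]]
wrist_force: [-3.7, -2.9, -0.6]
width: 0.0409
grip_force: 47.1
```

```bash
python3 o.py
```

```text
t 14.63 p [0.5384 0.3247 0.1254] yaw 1.2335 q6 0.762 F [-3.7 -2.9 -0.6] M [-0.452  0.619 -0.134] w 0.0409 g 47.1
```

Call:
step_arm --series "0 0 .008 -0.3 -0.2 0 30;0 0 .008 0 0 0 30;0 0 .008 0 0 0 30;0 0 .008 0 0 0 30;0 0 .008 0 0 0 30;0 0 .008 0 0 0 30;0 0 .008 0 0 0 30;0 0 .008 0 0 0 30;0 0 .008 0 0 0 30;0 0 .008 0 0 0 30"

```text
time_s: 15.47
tool_pos: [0.5385, 0.3246, 0.1255]
eef_rot: [[0.254, 0.967, -0.0], [0.967, -0.254, -0.0], [-0.0, -0.0, -1.0]]
wrist_force: [-1.6, -0.9, -5.5]
width: 0.0411
grip_force: 46.8
```

```bash
python3 o.py
```

```text
t 15.47 p [0.5385 0.3246 0.1255] yaw 1.3137 q6 0.681 F [-1.6 -0.9 -5.5] M [-0.197  0.378 -0.116] w 0.0411 g 46.8
```

Call:
step_arm --series "0 0 .008 0 0 0 30;0 0 .008 0 0 0 30;0 0 .008 0 0 0 30;0 0 .008 0 0 0 30;0 0 .008 0 0 0 30;0 0 .008 0 0 0 30;0 0 .008 0 0 0 30;0 0 .008 0 0 0 30;0 0 .008 0 0 0 30;0 0 .008 0 0 0 30"

```text
time_s: 16.3
tool_pos: [0.5385, 0.3246, 0.1255]
eef_rot: [[0.176, 0.984, -0.0], [0.984, -0.176, -0.0], [-0.0, -0.0, -1.0]]
wrist_force: [-0.4, -0.3, -9.0]
width: 0.0408
grip_force: 46.5
```

```bash
python3 o.py
```

```text
t 16.3 p [0.5385 0.3246 0.1255] yaw 1.3936 q6 0.601 F [-0.4 -0.3 -9. ] M [-0.089  0.121 -0.156] w 0.0408 g 46.5
```

Call:
step_arm --series "0 0 .008 0 0 0 30;0 0 .008 0 0 0 30;0 0 .008 0 0 0 30;0 0 .008 0 0 0 30;0 0 .008 0 0 0 30;0 0 .008 0 0 0 30;0 0 .008 0 0 0 30;0 0 .008 0 0 0 30;0 0 .008 0 0 0 30;0 0 .008 0 0 0 30"

```text
time_s: 17.13
tool_pos: [0.5386, 0.3246, 0.1255]
eef_rot: [[0.097, 0.995, 0.0], [0.995, -0.097, -0.0], [-0.0, 0.0, -1.0]]
wrist_force: [1.1, -0.8, -13.2]
width: 0.0409
grip_force: 46.9
```

```bash
python3 o.py
```

```text
t 17.13 p [0.5386 0.3246 0.1255] yaw 1.4736 q6 0.521 F [  1.1  -0.8 -13.2] M [-0.014 -0.255 -0.161] w 0.0409 g 46.9
```

Call:
step_arm --series "0 0 .008 0 0 -0.4 30;0 0 .008 0 0 -0.4 30;0 0 .008 0 0 0 30;0 0 .008 0 0 0 30;0 0 .008 0 0 0 30;0 0 .008 0 0 0 30;0 0 .008 0 0 0 30;0 0 .008 0 0 0 30;0 0 .008 0 0 0 30;0 0 .008 0 0 0 30"

```text
time_s: 17.97
tool_pos: [0.5387, 0.3246, 0.1254]
eef_rot: [[0.017, 1.0, 0.0], [1.0, -0.017, -0.0], [-0.0, 0.0, -1.0]]
wrist_force: [-2.1, -2.9, -4.3]
width: 0.0409
grip_force: 47.4
```

```bash
python3 o.py
```

```text
t 17.97 p [0.5387 0.3246 0.1254] yaw 1.5536 q6 0.441 F [-2.1 -2.9 -4.3] M [-0.413  0.352 -0.13 ] w 0.0409 g 47.4
```

Call:
step_arm --series "0 0 .008 0 0 0 30;0 0 .008 0 0 0 30;0 0 .008 0 0 0 30;0 0 .008 0 0 0 30;0 0 .008 0 0 0 30;0 0 .008 0 0 0 30;0 0 .008 0 0 0 30;0 0 .008 0 0 0 30;0 0 .008 0 0 0 30;0 0 .008 0 0 0 30"

```text
time_s: 18.8
tool_pos: [0.5388, 0.3247, 0.1254]
eef_rot: [[-0.063, 0.998, 0.001], [0.998, 0.063, 0.0], [-0.0, 0.001, -1.0]]
wrist_force: [-2.9, -4.3, -0.7]
width: 0.0408
grip_force: 47.8
```

```bash
python3 o.py
```

```text
t 18.8 p [0.5388 0.3247 0.1254] yaw 1.6336 q6 0.361 F [-2.9 -4.3 -0.7] M [-0.661  0.546 -0.16 ] w 0.0408 g 47.8
```

Call:
step_arm --series "0 0 .008 0 -0.2 0 30;0 0 .008 0 0 0 30;0 0 .008 0 0 0 30;0 0 .008 0 0 0 30;0 0 .008 0 0 0 30;0 0 .008 0 0 0 30;0 0 .008 0 0 0 30;0 0 .008 0 0 0 30;0 0 .008 0 0 0 30;0 0 .008 0 0 0 30"

```text
time_s: 19.63
tool_pos: [0.5389, 0.3247, 0.1254]
eef_rot: [[-0.142, 0.99, 0.001], [0.99, 0.142, 0.0], [0.0, 0.001, -1.0]]
wrist_force: [-0.6, -2.6, 2.1]
width: 0.0408
grip_force: 48.1
```

```bash
python3 o.py
```

```text
t 19.63 p [0.5389 0.3247 0.1254] yaw 1.7136 q6 0.281 F [-0.6 -2.6  2.1] M [-0.404  0.374 -0.159] w 0.0408 g 48.1
```

Call:
step_arm --series "0 0 .008 0 0 0 30;0 0 .008 0 0 0 30;0 0 .008 0 0 0 30;0 0 .008 0 0 0 30;0 0 .008 0 0 0 30;0 0 .008 0 0 0 30;0 0 .008 0 0 0 30;0 0 .008 0 0 0 30;0 0 .008 0 0 0 30;0 0 .008 0 0 0 30"

```text
time_s: 20.47
tool_pos: [0.5389, 0.3246, 0.1254]
eef_rot: [[-0.221, 0.975, 0.001], [0.975, 0.221, 0.0], [0.0, 0.001, -1.0]]
wrist_force: [-0.2, -1.0, 3.9]
width: 0.0404
grip_force: 48.3
```

```bash
python3 o.py
```

```text
t 20.47 p [0.5389 0.3246 0.1254] yaw 1.7937 q6 0.201 F [-0.2 -1.   3.9] M [-0.221  0.169 -0.11 ] w 0.0404 g 48.3
```

Call:
step_arm --series "0 0 .008 0 0 0 30;0 0 .008 0 0 0 30;0 0 .008 0 0 0 30;0 0 .008 0 0 0 30;0 0 .008 0 0 0 30;0 0 .008 0 0 0 30;0 0 .008 0 0 0 30;0 0 .008 0 0 0 30;0 0 .008 0 0 0 30;0 0 .008 0 0 0 30"

```text
time_s: 21.3
tool_pos: [0.539, 0.3247, 0.1254]
eef_rot: [[-0.298, 0.955, 0.001], [0.955, 0.298, 0.001], [0.0, 0.001, -1.0]]
wrist_force: [1.6, -0.5, 5.5]
width: 0.0406
grip_force: 48.4
```

```bash
python3 o.py
```

```text
t 21.3 p [0.539  0.3247 0.1254] yaw 1.8735 q6 0.121 F [ 1.6 -0.5  5.5] M [-0.134 -0.136 -0.217] w 0.0406 g 48.4
```

Call:
step_arm --series "0 0 .005 0 0 0 30;0 0 .005 0 0 0 30;0 0 .005 0 0 0 30;0 0 .005 0 0 0 30;0 0 .005 0 0 0 30;0 0 .005 0 0 0 30;0 0 0 0 0 0 30;0 0 0 0 0 0 30;0 0 0 0 0 0 30;0 0 0 0 0 0 30"

```text
time_s: 22.13
tool_pos: [0.539, 0.3247, 0.1254]
eef_rot: [[-0.326, 0.945, 0.001], [0.945, 0.326, 0.001], [0.0, 0.001, -1.0]]
wrist_force: [2.8, -0.4, 5.3]
width: 0.0408
grip_force: 48.4
```

```bash
for i in 1; do python3 o.py; done
```

```text
t 22.13 p [0.539  0.3247 0.1254] yaw 1.9033 q6 0.091 F [ 2.8 -0.4  5.3] M [-0.092 -0.25  -0.11 ] w 0.0408 g 48.4
```

Call:
step_arm --series "0 0 .005 0 0 0 30;0 0 .005 0 0 0 30;0 0 .005 0 0 0 30;0 0 .005 0 0 0 30;0 0 .005 0 0 0 30;0 0 .005 0 0 0 30;0 0 .005 0 0 0 30;0 0 .005 0 0 0 30;0 0 .005 0 0 0 30;0 0 .005 0 0 0 30"

```text
time_s: 22.97
tool_pos: [0.5391, 0.3247, 0.1254]
eef_rot: [[-0.373, 0.928, 0.001], [0.928, 0.373, 0.001], [0.0, 0.002, -1.0]]
wrist_force: [3.8, 1.1, 4.4]
width: 0.0406
grip_force: 48.4
```

```bash
python3 o.py
```

```text
t 22.97 p [0.5391 0.3247 0.1254] yaw 1.9532 q6 0.041 F [3.8 1.1 4.4] M [-0.049 -0.34  -0.166] w 0.0406 g 48.4
```

Call:
step_arm --series "0 0 .007 0 0 0 30;0 0 .007 0 0 0 30;0 0 .007 0 0 0 30;0 0 .007 0 0 0 30;0 0 .007 0 0 0 30;0 0 .007 0 0 0 30;0 0 .007 0 0 0 30;0 0 .007 0 0 0 30;0 0 .007 0 0 0 30;0 0 .007 0 0 0 30"

```text
time_s: 23.8
tool_pos: [0.5391, 0.3247, 0.1254]
eef_rot: [[-0.437, 0.899, 0.001], [0.899, 0.437, 0.001], [-0.0, 0.002, -1.0]]
wrist_force: [4.4, 2.0, 5.3]
width: 0.0404
grip_force: 48.5
```

```bash
python3 o.py
```

```text
t 23.8 p [0.5391 0.3247 0.1254] yaw 2.0235 q6 -0.029 F [4.4 2.  5.3] M [ 0.077 -0.643 -0.162] w 0.0404 g 48.5
```

Call:
step_arm --series "0 0 .007 0.3 0 0 30;0 0 .007 0 0 0 30;0 0 .007 0 0 0 30;0 0 .007 0 0 0 30;0 0 .007 0 0 0 30;0 0 .007 0 0 0 30;0 0 .007 0 0 0 30;0 0 .007 0 0 0 30;0 0 .007 0 0 0 30;0 0 .007 0 0 0 30"

```text
time_s: 24.63
tool_pos: [0.5392, 0.3247, 0.1254]
eef_rot: [[-0.5, 0.866, 0.001], [0.866, 0.5, 0.001], [0.0, 0.001, -1.0]]
wrist_force: [3.6, -0.3, 5.2]
width: 0.0405
grip_force: 48.5
```

```bash
python3 o.py
```

```text
t 24.63 p [0.5392 0.3247 0.1254] yaw 2.0939 q6 -0.099 F [ 3.6 -0.3  5.2] M [ 0.041 -0.581 -0.116] w 0.0405 g 48.5
```

Call:
step_arm --series "0 0 .007 0 0 0 30;0 0 .007 0 0 0 30;0 0 .007 0 0 0 30;0 0 .007 0 0 0 30;0 0 .007 0 0 0 30;0 0 .007 0 0 0 30;0 0 .007 0 0 0 30;0 0 .007 0 0 0 30;0 0 .007 0 0 0 30;0 0 .007 0 0 0 30"

```text
time_s: 25.47
tool_pos: [0.5393, 0.3248, 0.1254]
eef_rot: [[-0.559, 0.829, 0.001], [0.829, 0.559, 0.001], [-0.0, 0.001, -1.0]]
wrist_force: [5.0, 1.7, 4.9]
width: 0.0407
grip_force: 48.5
```

```bash
python3 o.py
```

```text
t 25.47 p [0.5393 0.3248 0.1254] yaw 2.1639 q6 -0.169 F [5.  1.7 4.9] M [ 0.123 -0.652 -0.069] w 0.0407 g 48.5
```

Call:
step_arm --series "0 0 .007 0.3 0 0 30;0 0 .007 0 0 0 30;0 0 .007 0 0 0 30;0 0 .007 0 0 0 30;0 0 .007 0 0 0 30;0 0 .007 0 0 0 30;0 0 .007 0 0 0 30;0 0 .007 0 0 0 30;0 0 .007 0 0 0 30;0 0 .007 0 0 0 30"

```text
time_s: 26.3
tool_pos: [0.5393, 0.3248, 0.1254]
eef_rot: [[-0.616, 0.788, 0.001], [0.788, 0.616, 0.001], [0.0, 0.001, -1.0]]
wrist_force: [2.9, 1.7, 5.3]
width: 0.0406
grip_force: 48.5
```

```bash
python3 o.py
```

```text
t 26.3 p [0.5393 0.3248 0.1254] yaw 2.2339 q6 -0.239 F [2.9 1.7 5.3] M [ 0.079 -0.526 -0.096] w 0.0406 g 48.5
```

Call:
step_arm --series "0 0 .007 0 0 0 30;0 0 .007 0 0 0 30;0 0 .007 0 0 0 30;0 0 .007 0 0 0 30;0 0 .007 0 0 0 30;0 0 .007 0 0 0 30;0 0 .007 0 0 0 30;0 0 .007 0 0 0 30;0 0 .007 0 0 0 30;0 0 .007 0 0 0 30"

```text
time_s: 27.13
tool_pos: [0.5394, 0.3249, 0.1254]
eef_rot: [[-0.669, 0.743, 0.001], [0.743, 0.669, 0.001], [0.0, 0.001, -1.0]]
wrist_force: [4.2, 1.4, 5.5]
width: 0.0404
grip_force: 48.5
```

```bash
python3 o.py; python3 -c "
from h import *
print(env.observe()['tau'])"
```

```text
t 27.13 p [0.5394 0.3249 0.1254] yaw 2.3038 q6 -0.309 F [4.2 1.4 5.5] M [ 0.214 -0.56  -0.085] w 0.0404 g 48.5
[ 5.06480522e-01 -3.75283313e+01 -2.97373420e+01  6.73806109e-02
  9.67831314e-01 -2.33594404e-02]
```

```bash
cat > rc.py <<'E'
from h import *
import sys
r=[.5297,.3256,.1216];c_,s_=np.cos(r[2]),np.sin(r[2]);R=np.array([[c_,-s_],[s_,c_]]);n=560
g=np.array([[x,y] for x in(-.06,.06) for y in (-.06,.06)])
c=env.read_camera("side")
src=np.array([proj(c,np.append(R@(np.array([.008,0])+q)+r[:2],.118)) for q in g],np.float32)
dst=np.array([[n/2-q[1]/.06*n/2,n/2-q[0]/.06*n/2] for q in g],np.float32)
cv2.imwrite(sys.argv[1],cv2.warpPerspective(c["color"][:,:,::-1],cv2.getPerspectiveTransform(src,dst),(n,n),flags=cv2.INTER_CUBIC)[80:480,80:480])
E
python3 rc.py pics/rect4.png
```

```text
(no output)
```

View pics/rect4.png

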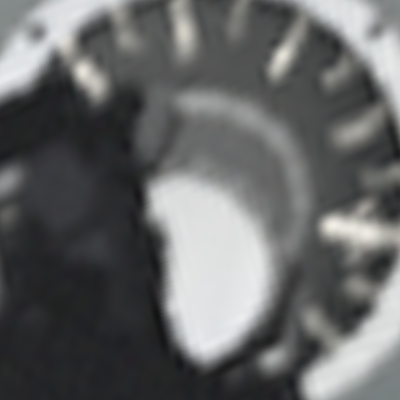

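The 0 line sits at (360,230), so the dial is at about 1.36 rad, or 21.7. The grip has not slipped and there is no stop yet, so I continue.

Call:
step_arm --series "0 0 .006 0.3 0 0 30;0 0 .006 0 0 0 30;0 0 .006 0 0 0 30;0 0 .006 0 0 0 30;0 0 .006 0 0 0 30;0 0 .006 0 0 0 30;0 0 .006 0 0 0 30;0 0 .006 0 0 0 30;0 0 .006 0 0 0 30;0 0 .006 0 0 0 30"

```text
time_s: 28.02
tool_pos: [0.5394, 0.3249, 0.1253]
eef_rot: [[-0.712, 0.702, 0.0], [0.702, 0.712, 0.001], [0.001, 0.001, -1.0]]
wrist_force: [2.8, 1.3, 6.4]
width: 0.0406
grip_force: 48.5
```

```bash
echo "print('tau6',s['tau'][5])">>o.py; python3 o.py
```

```text
t 28.02 p [0.5394 0.3249 0.1253] yaw 2.3637 q6 -0.369 F [2.8 1.3 6.4] M [ 0.149 -0.396 -0.169] w 0.0406 g 48.5
tau6 -0.07507829926908016
```

Call:
step_arm --series "0 0 .005 0 0 0 30;0 0 .005 0 0 0 30;0 0 .005 0 0 0 30;0 0 .005 0 0 0 30;0 0 .005 0 0 0 30;0 0 .005 0 0 0 30;0 0 .005 0 0 0 30;0 0 .005 0 0 0 30;0 0 .005 0 0 0 30;0 0 .005 0 0 0 30"

```text
time_s: 28.85
tool_pos: [0.5395, 0.325, 0.1253]
eef_rot: [[-0.746, 0.666, 0.0], [0.666, 0.746, 0.001], [0.001, 0.001, -1.0]]
wrist_force: [2.3, 1.3, 6.1]
width: 0.0411
grip_force: 48.5
```

```bash
python3 o.py
```

```text
t 28.85 p [0.5395 0.325  0.1253] yaw 2.4134 q6 -0.419 F [2.3 1.3 6.1] M [ 0.143 -0.42  -0.192] w 0.0411 g 48.5
tau6 -0.15267645008862019
```

Call:
step_arm --series "0 0 .003 0 0 0 30;0 0 .003 0 0 0 30;0 0 .003 0 0 0 30;0 0 .003 0 0 0 30;0 0 .003 0 0 0 30;0 0 .003 0 0 0 30;0 0 .003 0 0 0 30;0 0 .003 0 0 0 30;0 0 .003 0 0 0 30;0 0 .003 0 0 0 30"

```text
time_s: 29.68
tool_pos: [0.5395, 0.325, 0.1254]
eef_rot: [[-0.766, 0.643, 0.0], [0.643, 0.766, 0.001], [0.0, 0.001, -1.0]]
wrist_force: [3.2, 1.8, 6.0]
width: 0.0408
grip_force: 48.5
```

```bash
python3 o.py
```

```text
t 29.68 p [0.5395 0.325  0.1254] yaw 2.4432 q6 -0.449 F [3.2 1.8 6. ] M [ 0.186 -0.458 -0.196] w 0.0408 g 48.5
tau6 -0.2165071712806821
```

Call:
step_arm --series "0 0 0 0 0 0 30;0 0 0 0 0 0 30;0 0 0 0 0 0 30;0 0 0 0 0 0 30;0 0 0 0 0 0 30;0 0 0 0 0 0 30;0 0 0 0 0 0 30;0 0 0 0 0 0 30;0 0 0 0 0 0 30;0 0 0 0 0 0 30"

```text
time_s: 30.52
tool_pos: [0.5395, 0.325, 0.1254]
eef_rot: [[-0.766, 0.643, 0.0], [0.643, 0.766, 0.001], [0.0, 0.001, -1.0]]
wrist_force: [3.6, 1.4, 6.4]
width: 0.0404
grip_force: 48.5
```

```bash
python3 o.py; python3 - <<'E'
from h import *
for i in range(5):
    env.read_camera("side");s=env.observe();print(round(s["torque"][2],3),round(s["tau"][5],3))
E
```

```text
t 30.52 p [0.5395 0.325  0.1254] yaw 2.4432 q6 -0.449 F [3.6 1.4 6.4] M [ 0.225 -0.436 -0.187] w 0.0404 g 48.5
tau6 -0.18451104406267405
-0.159 -0.185
-0.158 -0.185
-0.184 -0.185
-0.211 -0.185
-0.122 -0.185
```

Call:
step_arm --series "0 0 .003 0 0 0 30;0 0 .003 0 0 0 30;0 0 .003 0 0 0 30;0 0 .003 0 0 0 30;0 0 .003 0 0 0 30;0 0 0 0 0 0 30;0 0 0 0 0 0 30;0 0 0 0 0 0 30;0 0 0 0 0 0 30;0 0 0 0 0 0 30"

```text
time_s: 31.6
tool_pos: [0.5395, 0.325, 0.1254]
eef_rot: [[-0.775, 0.631, 0.0], [0.631, 0.775, 0.001], [0.0, 0.001, -1.0]]
wrist_force: [2.4, 1.0, 5.4]
width: 0.041
grip_force: 48.5
```

```bash
python3 - <<'E'
from h import *
for i in range(6):
    env.read_camera("side");s=env.observe();print(round(s["torque"][2],3),round(s["tau"][5],3),s["time_s"])
E
```

```text
-0.21 -0.208 31.65
-0.186 -0.208 31.7
-0.238 -0.208 31.75
-0.227 -0.208 31.8
-0.209 -0.208 31.85
-0.167 -0.208 31.9
```

Call:
step_arm --series "0 0 .004 0 0 0 30;0 0 .004 0 0 0 30;0 0 .004 0 0 0 30;0 0 .004 0 0 0 30;0 0 .004 0 0 0 30;0 0 0 0 0 0 30;0 0 0 0 0 0 30;0 0 0 0 0 0 30;0 0 0 0 0 0 30;0 0 0 0 0 0 30"

```text
time_s: 32.73
tool_pos: [0.5395, 0.325, 0.1253]
eef_rot: [[-0.788, 0.616, 0.0], [0.616, 0.788, 0.001], [0.0, 0.001, -1.0]]
wrist_force: [3.5, 1.6, 6.1]
width: 0.0406
grip_force: 48.5
```

```bash
python3 - <<'E'
from h import *
for i in range(4):
    env.read_camera("side");s=env.observe();print(round(s["torque"][2],3),round(s["tau"][5],3),s["time_s"])
E
```

```text
-0.23 -0.22 32.7833
-0.246 -0.22 32.8333
-0.217 -0.22 32.8833
-0.193 -0.22 32.9333
```

Call:
step_arm --series "0 0 .003 0 0 0 30;0 0 .003 0 0 0 30;0 0 .003 0 0 0 30;0 0 .003 0 0 0 30;0 0 .003 0 0 0 30;0 0 .003 0 0 0 30;0 0 .003 0 0 0 30;0 0 .003 0 0 0 30;0 0 .003 0 0 0 30;0 0 .003 0 0 0 30"

```text
time_s: 33.77
tool_pos: [0.5396, 0.325, 0.1254]
eef_rot: [[-0.806, 0.592, 0.0], [0.592, 0.806, 0.001], [0.0, 0.001, -1.0]]
wrist_force: [3.3, 2.2, 5.5]
width: 0.0408
grip_force: 48.5
```

```bash
python3 - <<'E'
from h import *
for i in range(4):
    s=env.observe();print(round(s["torque"][2],3),round(s["tau"][5],3),s["time_s"],s["tool_pos"]);env.read_camera("side");
E
python3 rc.py pics/rect5.png; python3 - <<'E'
import cv2,numpy as np
# dial rotation between rect4 and rect5: angular profile on ring r=150..180px
P=[cv2.warpPolar(cv2.imread(f"pics/rect{i}.png",0),(200,3600),(203,197),200,cv2.INTER_LINEAR)[:,135:185].mean(1) for i in (4,5)]
a=P[0][2700:3600];a=np.r_[a,P[0][:250]] # up to slightly below right
b=np.r_[P[1][2700:3600],P[1][:250]]
best=[]
for s in range(-50,150):
    # anticlockwise from above => image angle decreases by s
    x=a[max(s,0)+50:-50-0][:850]; k=len(x); y=b[50+max(s,0)-s:][:k]; m=min(len(x),len(y)); best.append((np.corrcoef(x[:m],y[:m])[0,1],s))
print(sorted(best)[-3:], "units 0.1deg")
E
```

```text
-0.388 -0.321 33.7667 [0.5395563  0.32504446 0.12537953]
-0.278 -0.336 33.8167 [0.53957953 0.32504159 0.12538324]
-0.276 -0.294 33.8667 [0.53956419 0.32504785 0.12535232]
-0.272 -0.287 33.9167 [0.53957726 0.32504164 0.12539911]
[(np.float64(0.9854466689460932), 117), (np.float64(0.9858125928477711), 119), (np.float64(0.9860721364090479), 118)] units 0.1deg
```

The torque has climbed clearly: about 0.29 N m held still, against about 0.12 free. The bolt has dropped, so I back off a touch, release and rise.

Call:
step_arm --series "0 0 -.02 0 0 0 30;0 0 -.01 0 0 0 30;0 0 0 0 0 0 85;0 0 0 0 0 0 85;0 0 0 0 0 0 85;0 0 0 0 0 0 85;0 0 0 0 0 0 85;0 0 0 0 0 20 85;0 0 0 0 0 35 85;0 0 0 0 0 35 85"

```text
time_s: 34.85
tool_pos: [0.5379, 0.3238, 0.2135]
eef_rot: [[-0.788, 0.616, -0.005], [0.616, 0.788, -0.002], [0.003, -0.005, -1.0]]
wrist_force: [0.2, 0.6, 1.4]
width: 0.0851
grip_force: 0.0
```

Call:
step_arm --series "0 0 -.08 0 0 20 30;0 0 -.08 -20 -2.5 0 30;0 0 -.08 -30 -4 0 30;0 0 -.08 -30 -4 0 30;0 0 -.08 -30 -4 0 30;0 0 -.08 -19 -1 0 30;0 0 -.08 0 0 0 30;0 0 -.08 0 0 0 30;0 0 -.08 0 0 0 30;0 0 -.066 0 0 0 30"

```text
time_s: 35.68
tool_pos: [0.41, 0.3089, 0.2348]
eef_rot: [[-0.117, 0.993, -0.0], [0.993, 0.117, -0.0], [-0.0, -0.001, -1.0]]
wrist_force: [-0.1, 0.7, 0.9]
width: 0.0299
grip_force: 0.0
```

```bash
python3 o.py; python3 - <<'E'
from h import *
b=env.read_camera("side")["color"][200:385,325:475,::-1]
cv2.imwrite("pics/e.png",cv2.resize(b,(486,600),interpolation=2))
E
```

```text
t 35.68 p [0.41   0.3089 0.2348] yaw 1.6885 q6 0.383 F [-0.1  0.7  0.9] M [-0.012  0.056 -0.006] w 0.0299 g 0.0
tau6 -0.5637311562895775
```

Call:
step_arm --series "0 0 0 0 0 -25 30;0 0 0 0 0 -30 30;0 0 0 0 0 -30 30;0 0 0 0 0 -25 30;0 0 0 0 0 -10 30;0 0 0 0 0 -2 30;0 0 0 0 0 0 30;0 0 0 0 0 0 30;0 0 0 0 0 0 30;0 0 0 0 0 0 30"

```text
time_s: 36.57
tool_pos: [0.4116, 0.3096, 0.115]
eef_rot: [[-0.121, 0.993, 0.003], [0.993, 0.121, 0.002], [0.001, 0.003, -1.0]]
wrist_force: [0.3, 0.0, 0.6]
width: 0.0298
grip_force: 0.0
```

```bash
python3 o.py; python3 - <<'E'
from h import *
b=env.read_camera("side")["color"][220:350,350:480,::-1];a=env.read_camera("top")["color"][170:260,100:190,::-1]
cv2.imwrite("pics/f.png",np.hstack([cv2.resize(a,(350,560),interpolation=2)[:,:] if 0 else cv2.resize(a,(400,400),interpolation=2),cv2.resize(b,(400,400),interpolation=2)]))
E
```

```text
t 36.57 p [0.4116 0.3096 0.115 ] yaw 1.692 q6 0.379 F [0.3 0.  0.6] M [ 0.    -0.024  0.031] w 0.0298 g 0.0
tau6 -0.0015041818551253527
```

View pics/f.png

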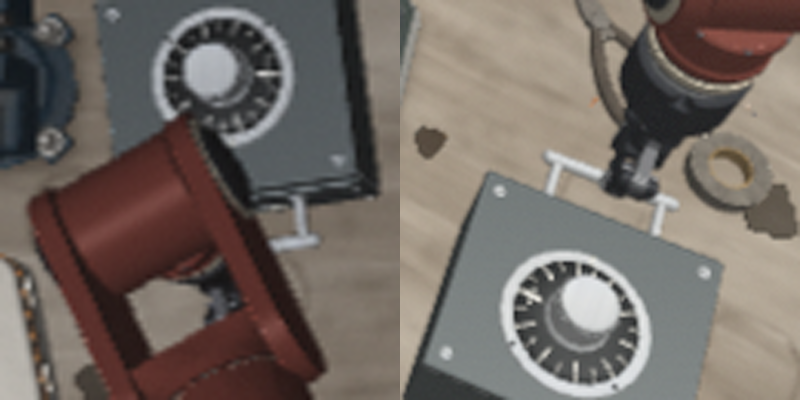

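The fingers are over the middle of the handle bar (right half, about (632,182)), one on each side. I descend slowly.

Call:
step_arm --series "0 0 0 0 0 -3 30;0 0 0 0 0 -3 30;0 0 0 0 0 -3 30;0 0 0 0 0 -3 30;0 0 0 0 0 -3 30;0 0 0 0 0 -3 30;0 0 0 0 0 0 30;0 0 0 0 0 0 30;0 0 0 0 0 0 30;0 0 0 0 0 0 30"

```text
time_s: 37.5
tool_pos: [0.4106, 0.3091, 0.0952]
eef_rot: [[-0.121, 0.993, 0.0], [0.993, 0.121, 0.0], [0.0, 0.0, -1.0]]
wrist_force: [0.4, -0.4, 0.2]
width: 0.0299
grip_force: 0.0
```

Already below the bar top with no contact. I go the rest of the way down and close gently.

Call:
step_arm --series "0 0 0 0 0 -4 30;0 0 0 0 0 -5 30;0 0 0 0 0 -5 30;0 0 0 0 0 -3 30;0 0 0 0 0 0 30;0 0 0 0 0 0 30;0 0 0 0 0 0 20;0 0 0 0 0 0 20;0 0 0 0 0 0 20;0 0 0 0 0 0 20" --squeeze 25

```text
time_s: 38.33
tool_pos: [0.4106, 0.3091, 0.0783]
eef_rot: [[-0.121, 0.993, 0.0], [0.993, 0.121, 0.0], [0.0, 0.001, -1.0]]
wrist_force: [-0.2, -0.8, 0.0]
width: 0.0202
grip_force: 0.0
```

Call:
step_arm --series "0 0 0 0 0 0 15;0 0 0 0 0 0 13;0 0 0 0 0 0 11;0 0 0 0 0 0 9;0 0 0 0 0 0 7;0 0 0 0 0 0 5;0 0 0 0 0 0 5;0 0 0 0 0 0 5;0 0 0 0 0 0 5;0 0 0 0 0 0 5"

```text
time_s: 39.17
tool_pos: [0.4107, 0.309, 0.0782]
eef_rot: [[-0.121, 0.993, 0.001], [0.993, 0.121, 0.0], [0.0, 0.001, -1.0]]
wrist_force: [2.0, 1.0, 0.9]
width: 0.0101
grip_force: 24.4
```

Call:
step_arm --series "0 0 0 -0.4 -0.05 0 5;0 0 0 -0.4 -0.05 0 5;0 0 0 -0.4 -0.05 0 5;0 0 0 -0.4 -0.05 0 5;0 0 0 -0.4 -0.05 0 5;0 0 0 -0.4 -0.05 0 5;0 0 0 -0.4 -0.05 0 5;0 0 0 -0.4 -0.05 0 5;0 0 0 0 0 0 5;0 0 0 0 0 0 5"

```text
time_s: 40.0
tool_pos: [0.4073, 0.3086, 0.0782]
eef_rot: [[-0.121, 0.993, 0.0], [0.993, 0.121, 0.0], [0.0, 0.0, -1.0]]
wrist_force: [0.6, -0.5, 1.9]
width: 0.0099
grip_force: 24.6
```

Call:
step_arm --series "0 0 0 -0.5 -0.06 0 5;0 0 0 -0.5 -0.06 0 5;0 0 0 -0.5 -0.06 0 5;0 0 0 -0.5 -0.06 0 5;0 0 0 -0.5 -0.06 0 5;0 0 0 -0.5 -0.06 0 5;0 0 0 -0.5 -0.06 0 5;0 0 0 -0.5 -0.06 0 5;0 0 0 -0.5 -0.06 0 5;0 0 0 -0.5 -0.06 0 5"

```text
time_s: 40.83
tool_pos: [0.4023, 0.308, 0.0781]
eef_rot: [[-0.121, 0.993, 0.0], [0.993, 0.121, -0.0], [-0.0, 0.0, -1.0]]
wrist_force: [2.7, -0.6, 3.9]
width: 0.0098
grip_force: 24.7
```

Moving with about 2 N of drag, so it is unlocked. I pull on to the stop.

Call:
step_arm --series "0 0 0 -4 -0.5 0 5;0 0 0 -4 -0.5 0 5;0 0 0 -4 -0.5 0 5;0 0 0 -4 -0.5 0 5;0 0 0 -4 -0.5 0 5;0 0 0 -4 -0.5 0 5;0 0 0 -4 -0.5 0 5;0 0 0 -4 -0.5 0 5;0 0 0 -4 -0.5 0 5;0 0 0 -4 -0.5 0 5"

```text
time_s: 41.67
tool_pos: [0.362, 0.3028, 0.0781]
eef_rot: [[-0.121, 0.993, 0.0], [0.993, 0.121, -0.0], [-0.0, 0.0, -1.0]]
wrist_force: [2.1, -2.1, 5.4]
width: 0.0101
grip_force: 25.0
```

Call:
step_arm --series "0 0 0 -2 -0.24 0 5;0 0 0 -2 -0.24 0 5;0 0 0 -2 -0.24 0 5;0 0 0 -2 -0.24 0 5;0 0 0 -1 -0.12 0 5;0 0 0 -1 -0.12 0 5;0 0 0 0 0 0 5;0 0 0 0 0 0 5;0 0 0 0 0 0 5;0 0 0 0 0 0 5"

```text
time_s: 42.5
tool_pos: [0.3518, 0.3015, 0.0781]
eef_rot: [[-0.121, 0.993, -0.001], [0.993, 0.121, -0.001], [-0.001, -0.001, -1.0]]
wrist_force: [1.6, -1.7, 6.4]
width: 0.0096
grip_force: 25.1
```

Call:
step_arm --series "0 0 0 -0.5 -0.06 0 5;0 0 0 -0.4 -0.05 0 5;0 0 0 0 0 0 28;0 0 0 0 0 0 28;0 0 0 0 0 0 28;0 0 0 0 0 0 28;0 0 0 0 0 0 28;0 0 0 0 0 5 28;0 0 0 0 0 10 28;0 0 0 0 0 15 28"

```text
time_s: 43.33
tool_pos: [0.3505, 0.3011, 0.1076]
eef_rot: [[-0.121, 0.993, -0.002], [0.993, 0.121, -0.001], [-0.001, -0.003, -1.0]]
wrist_force: [0.1, -0.7, 0.6]
width: 0.0278
grip_force: 0.0
```

Call:
step_arm --series "0 0 0 0 0 20 28;0 0 0 0 0 30 28;0 0 0 0 0 30 28;0 0 0 0 0 30 28;0 0 0 0 0 15 28;0 0 0 0 0 0 28;0 0 0 0 0 0 28;0 0 0 0 0 0 28;0 0 0 0 0 0 28;0 0 0 0 0 0 28"

```text
time_s: 44.17
tool_pos: [0.3506, 0.3012, 0.2311]
eef_rot: [[-0.121, 0.993, -0.003], [0.993, 0.121, -0.002], [-0.001, -0.003, -1.0]]
wrist_force: [-0.7, 0.4, -0.2]
width: 0.0281
grip_force: 0.0
```

```bash
python3 o.py; python3 - <<'E'
from h import *
from scipy.optimize import minimize
c=env.read_camera("side");r=env.spot_in(c,"drawer_handle")
print([(np.round(x["extent"]).tolist(),round(x["confidence"],2)) for x in r[:3]])
for d in (0,.05,.06):
    R=np.array([[np.cos(.1216),-np.sin(.1216)],[np.sin(.1216),np.cos(.1216)]])
    print(d,[proj(c,np.append(R@[-.121-d,y]+[.5297,.3256],.094)).round(0).tolist() for y in(-.048,.048)])
E
```

```text
t 44.17 p [0.3506 0.3012 0.2311] yaw 1.6918 q6 0.428 F [-0.7  0.4 -0.2] M [ 0.037  0.029 -0.03 ] w 0.0281 g 0.0
tau6 -1.2486758294016909e-05
[([379.0, 250.0, 460.0, 300.0], 0.64)]
0 [[399.0, 270.0], [438.0, 286.0]]
0.05 [[404.0, 254.0], [443.0, 268.0]]
0.06 [[405.0, 250.0], [443.0, 265.0]]
```

The network's extent for the drawer and handle now starts at row 250, which matches 60 mm out. The arm is clear, so I hand it in.

```bash
python3 -c "
from station import env
print(env.sign_off())"
```

```text
the job is handed in; nothing more can be done
None
```

The strongbox is open by its combination, with the drawer pulled out to about 60 mm and released, and the job is handed in; the sign-off returned no verdict.

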